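# Hold the sprung hood of a curing lamp at its mark over a clay bead

### The arm

A 7-joint arm with a two-finger parallel gripper is mounted at the origin on the work surface. World frame = base frame: x ahead of the robot, y to its left, z up, the work surface at z = 0. Lengths are in mm, angles in rad, forces in N, time in s.
With the tool pointing down it reaches from about 400 to 875 mm from the base axis. Payload 4.4 kg.
Tool frame: the origin (TCP) lies at the very end of the fingers, on their centre line; the grasp point (between the pads) lies robot.hold_point_z behind it (robot.hold_point_z is the distance from the TCP to the grasp point, in mm); z points along the fingers, y is the line along which they close (so a half turn about z gives the same grasp; the last joint's range is limited). The gripper opens to 85 mm and grips with 20 to 120 N. Pads are 22 mm wide; open, the fingers measure 114 mm over their backs; the gripper's body (76 mm by 85 mm) begins 54 mm behind the grasp point. The pads swing forward as they close: fully open they stand 13 mm farther back than shut.
Start: joints at [-1.314, 0.628, 0.038, 1.517, -0.027, 0.996, -0.02], TCP at [206.171, 616.45, 231.313] pointing down, gripper open.
Joint ranges: [-3.06, 3.06], [-0.37, 2.12], [-1.25, 1.32], [0.18, 2.47], [-1.1, 4.24], [0.23, 1.98], [-2.94, 2.94]. Speed limits (rad/s): [2.57, 2.57, 3.14, 3.14, 3.14, 3.14, 3.14].

### API

Orientations are given as [roll, pitch, yaw] about the fixed x, y, z axes, in that order (R = Rz(yaw) Ry(pitch) Rx(roll)).
In Python, from bench import robot gives the robot as it stands.
- The arm moves only by the tool carry_out, never from a script. Its argument "steps" is a list of rows, each an object of numbers: "x", "y", "z": the shift along the tool's x, y, z normalised to -1 to 1, where 1 is 15 cm; "rx", "ry", "rz": the turn, a rotation vector about the tool's x, y, z normalised to -1 to 1, where 1 is pi rad. A call has 1 to 20 rows; each row is the pose to reach, as a shift and turn from the pose commanded when the call began, along the tool's axes at that moment, turning the shorter way round; what a row does not reach only later rows make up. A row lasts 1/8 s, in which the tool goes at most 62.5 mm and 10.7 degrees, less where a joint would pass 70% of its speed; a pose out of reach is approached as far as the arm can. A call with a number of a shift or a turn outside -1 to 1 is refused whole. A call with a gripper value outside its range is refused whole. "jaw" is the opening, from 0 (shut) to 1 (fully open), set as the call begins (left out, the last holds). The fingers move at their own pace and stop on an object; "force" is the grip in N (left out, the last holds). Time passes only in rows, so rows that repeat a pose let the fingers close. It gives the time, the measured TCP pose, the force, the opening and the grip force at its end, in the units of the state.
- robot.get_state(): the state, without advancing time (a new reading comes with each control period).
- robot.get_image(name): name is "scene" or "side" or "wrist"; returns (picture, depth): 384x512x3 uint8, red, green, blue; 384x512 float32, mm along the optical axis (not along the pixel's ray), 0 where there is no reading.
- robot.camera_model(name): a dict with "vertical_fov" (degrees; the focal length in pixels is half the picture's height over the tangent of half this angle, whatever the lens; pixels are square), "cx", "cy" (the principal point, pixels), "dist" ([k1, k2, p1, p2, k3] as OpenCV has them; the pictures are not rectified), "cam_to_world" (4x4, takes a point from camera to world coordinates); the wrist camera has in their place "mount" (4x4, takes a point from camera to tool coordinates, whose origin is the TCP and whose axes are the flange's). Camera axes: x right, y down, z forward; pixel columns grow to the right and rows downward; lengths in mm; the calibration is good to about 2 mm. A picture is of the moment at which its call begins: read the wrist's pose just before it. camera_model takes no time and is no camera call.
- robot.sign_off(): hands the job in; it is judged then, once.
The state is a dict: "time_s": time; "joints": joint angles; "qd": joint speeds; "tau": joint torques, N m; "ee_pos": TCP position; "orientation": TCP orientation; "contact_force": force on the tool from outside, world axes, zero at the start; "moment": the same for the moment, N m; "opening": opening from 0.0 (shut) to 1.0 (fully open); "grip_force": force on a finger pad.
Only numpy, scipy, OpenCV 4.12 (cv2) and the standard library are available. Lean on these libraries where they do the work, as an engineer would, in place of code of your own. Each camera call takes 0.05 s, during which the arm holds its last target. There are 200 camera calls.

### The job

Take the tall barrel-shaped clay bead out of the wooden pocket tray, stand it upright in the round cup on the front ledge of the white curing lamp and let go of it while the hood is still shut. Then lift the lamp's sprung hood until the pointer on its side lines up with the sliding mark on the arc, and finish there, still holding the hood steady at that angle (it falls shut if let go). Do not shift the mark, and leave the other beads and the loose things on the table where they are.

Things in the scene. Friction and masses are not known exactly. Their poses are not given: they have to be found in the camera images.
- bead_center (a point): centre of the bead to take: fired brown clay, barrel-shaped, standing on end, 22 mm tall, 18 mm across its waist and 16 mm at its ends, 10 to 20 g. It stands loosely in one of the six round pockets of the tray and is the only tall one: its top is 14 mm above the tray's face. Its z axis is the barrel's axis
- tray_center (a point): centre of the top face of the fixed dark wooden pocket tray, a plate 125 x 185 mm (its x and y) and 14 mm high, face 14 mm above the table. Six pockets, 23 mm across and 8 mm deep, at x = -30 and +30 mm, y = -60, 0 and +60 mm in the tray's axes
- disc_a_center (a point): centre of a flat round clay bead, 18 mm across, 10 mm thick, in a pocket, standing 2 mm out of the tray; leave it there
- disc_b_center (a point): centre of a second such flat round bead; leave it there
- square_bead_center (a point): centre of a flat square clay bead, 13.5 x 13.5 x 10 mm, in a pocket, standing 2 mm out of the tray; leave it there
- cup_floor (a point): centre of the floor of the round cup, a recess 30 mm across and 8 mm deep in the front ledge of the curing lamp. The floor is 12 mm and the ledge's top 20 mm above the table. The lamp is a fixed white box 270 mm deep and 220 mm wide. Axes are the lamp's: x points from its front ledge to its back, y along the hinge (to the left seen from the front), z up. The shut hood's front face is 95 mm behind the cup's centre and its top 76 mm above the table
- hood_hinge (a point): middle of the hood's hinge line, at the back of the lamp, 62 mm above the table. Axes turn with the hood and equal the lamp's axes when shut (x to the back, y along the hinge line, z up)
- hood_grip (a point): centre of the grip of the hood: an upright grey disc 28 mm in diameter and 14 mm thick, its flat faces looking along the hinge line (+y and -y), on a 12 mm neck above the middle of the hood near its front edge. Shut, it is 118 mm in front of the hinge line and 40 mm above it, 26 mm above the hood's top face. It moves on an arc about the hinge line. Pinched across its flat faces, it can turn between the fingers, so the gripper may stay upright
- hood (a joint): angle of the hood in rad: 0 shut, grows as its front edge rises, 1.2 at most. A spring and the hood's weight pull it shut: a force on the grip square to its lever of about 4 N when it starts to lift and 6 N at 0.7 rad (straight up: 4 and 12 N)
- pointer_tip (a point): tip of the thin steel pointer fixed on the hood's right-hand side (its -y side), 144 mm in front of the hinge line and level with it when shut, 125 mm to the side of the hood's middle. Axes turn with the hood; the -x axis points outward along the pointer
- mark_tip (a point): inner tip of the sliding mark, a small dark steel block clamped by friction on the fixed aluminium arc that stands beside the hood on the pointer's side; 147 mm from the hinge line, in the plane in which the pointer swings, so that the two tips stand end to end, 3 mm apart, when lined up. Axes are turned about the hinge line by the mark's angle; the -x axis points outward
- mark (a joint): angle of the mark in rad, measured as the hood's: the hood is lined up when joint hood equals joint mark. Between 0.38 and 0.70
- bottle_a: closed clear drinking bottle, 64 mm across, 200 mm tall, origin under its centre; bystander
- bottle_b: second such bottle; bystander
- clay_lump: rounded lump of clay, 62 mm across, 40 mm tall, origin under its centre; bystander
- glaze_bowl: small white bowl, 80 mm across, 35 mm tall, origin under its centre; bystander
- spatula: modelling spatula with a wooden handle, 180 mm long, lying flat; bystander

How it is judged:
By the outcome, as a careful person would: the job done as asked, in the order asked, and still so for the second after the job is handed in, while the arm keeps its last pose, push and grip.
It also fails if it takes over 48 s, if anything falls off the work surface, if the arm or the gripper's body presses on something with over 40 N, if the wrist force passes 120 N, or if a joint passes its speed limit or range.

## Working session

There is one attempt and no reset: what is moved stays moved. The work goes in short steps, Python scripts to look and compute and a tool call to move; the robot and the scene stay as the last step left them, time stands still between calls to the robot, and variables do not carry over. Pictures are saved under pics/ and viewed, at most 10 in all, crops included, and the job is handed in when it is done.

Besides the shell and the picture viewer there is one more tool, called as name(argument=value, ...), one argument or row to a line, values as JSON. carry_out: Moves the arm, as the interface text tells. Scaled input: -1 to 1 covers 15 cm each way for a shift and pi rad each way for a turn. Its arguments: {"type":"object","properties":{"steps":{"type":"array","items":{"type":"object","properties":{"x":{"type":"number"},"y":{"type":"number"},"z":{"type":"number"},"rx":{"type":"number"},"ry":{"type":"number"},"rz":{"type":"number"}}}},"jaw":{"type":"number"},"force":{"type":"number"}},"required":["steps"]}

```bash
mkdir -p pics; ls
cat > h.py <<'E'
import numpy as np, cv2
from bench import robot
from scipy.spatial.transform import Rotation as R
def T_tool():
    s=robot.get_state(); T=np.eye(4); T[:3,:3]=R.from_euler('xyz',s['orientation']).as_matrix(); T[:3,3]=s['ee_pos']; return T
def snap(name,fn=None):
    T=T_tool(); im,d=robot.get_image(name); m=robot.camera_model(name)
    C=np.array(m['cam_to_world']) if 'cam_to_world' in m else T@np.array(m['mount'])
    f=192/np.tan(np.radians(m['vertical_fov'])/2); K=np.array([[f,0,m['cx']],[0,f,m['cy']],[0,0,1]])
    c=dict(K=K,dist=np.array(m['dist'],float),C=C,d=d,im=im)
    if fn: cv2.imwrite('pics/'+fn+'.png',im[:,:,::-1]); np.savez('pics/'+fn+'.npz',**c)
    return c
def rays(c,uv):
    p=cv2.undistortPoints(np.array(uv,float).reshape(-1,1,2),c['K'],c['dist']).reshape(-1,2)
    return np.c_[p,np.ones(len(p))]
def onplane(c,uv,z):
    r=rays(c,uv)@c['C'][:3,:3].T; o=c['C'][:3,3]
    return o+r*((z-o[2])/r[:,2])[:,None]
def bydepth(c,uv):
    uv=np.array(uv,float).reshape(-1,2); q=uv.round().astype(int)
    return (rays(c,uv)*c['d'][q[:,1],q[:,0]][:,None])@c['C'][:3,:3].T+c['C'][:3,3]
def load(fn): return dict(np.load('pics/'+fn+'.npz'))
E
python3 - <<'E'
from h import *
s=robot.get_state(); print(s, getattr(robot,'hold_point_z',None))
a=[snap(n,n+'0') for n in('scene','side','wrist')]
for c in a: print(c['C'].round(2).tolist())
big=np.vstack([np.hstack([a[0]['im'],a[1]['im']])]); 
cv2.imwrite('pics/sw.png',cv2.resize(big,(800,300))[:,:,::-1])
E
```

```text
pics
{'time_s': 0.0, 'joints': array([-1.3137774 ,  0.62936576,  0.03843604,  1.51836274, -0.02699972,
        0.99630657, -0.0199892 ]), 'qd': array([-1.16826393e-03,  1.96788281e-05,  1.43146183e-03, -6.89860180e-04,
        8.74681385e-04, -8.98258563e-04, -1.24495998e-04]), 'tau': array([-1.12864978e-03, -5.63401330e+01,  1.22603148e+00, -1.93438429e+01,
        1.10701629e-02,  1.08173027e-02,  7.50075799e-06]), 'ee_pos': array([205.97709282, 615.83935473, 230.37794617]), 'orientation': array([-3.13966822e+00,  2.31660848e-05,  2.81878961e+00]), 'contact_force': array([0.16128608, 0.32324726, 0.08887157]), 'moment': array([-0.02954551,  0.06833888, -0.00910355]), 'grip_force': 0.0, 'opening': 0.9978875436135277} 18.700000000000003
[[0.43, 0.72, -0.54, 1282.11], [0.9, -0.34, 0.27, -403.02], [0.01, -0.61, -0.79, 1055.21], [0.0, 0.0, 0.0, 1.0]]
[[-0.95, -0.22, 0.21, 330.6], [-0.3, 0.68, -0.67, 740.79], [0.0, -0.7, -0.71, 989.99], [0.0, 0.0, 0.0, 1.0]]
[[0.32, 0.92, 0.25, 144.37], [0.95, -0.31, -0.08, 637.53], [-0.0, 0.26, -0.97, 373.99], [0.0, 0.0, 0.0, 1.0]]
```

View pics/scene0.png

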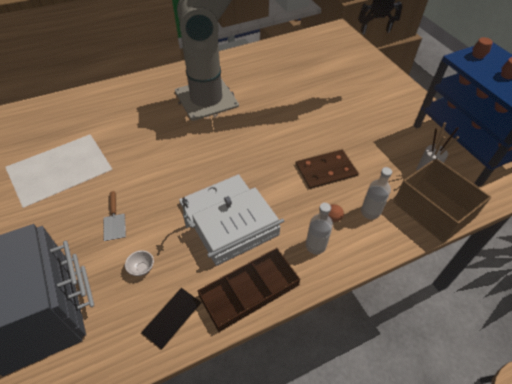

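View pics/side0.png

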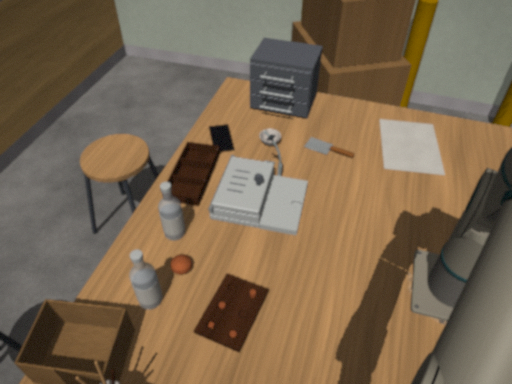

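The scene view shows the tray at about (327,168), with bottles to its right. The lamp is at about (230,215), with its grip at (228,202) and the arc on its left side at (187,205). In the side view the tray is at (232,312), the grip at (258,180) and the ledge at (287,205).

Run:
```python
from h import *
c=load('scene0'); s=load('side0')
for n,c,roi in(('scene',c,(290,145,365,195)),('side',s,(190,270,275,352))):
    im=c['im']; x0,y0,x1,y1=roi
    hsv=cv2.cvtColor(im,cv2.COLOR_RGB2HSV)
    m=np.zeros(im.shape[:2],np.uint8); m[y0:y1,x0:x1]=(hsv[y0:y1,x0:x1,2]<85)*255
    m=cv2.morphologyEx(m,cv2.MORPH_CLOSE,np.ones((9,9)))
    k=max(cv2.findContours(m,0,2)[0],key=cv2.contourArea)
    b=cv2.approxPolyDP(k,6,True).reshape(-1,2); P=onplane(c,k.reshape(-1,2),14)
    r=cv2.minAreaRect(P[:,:2].astype(np.float32)); print(n,'tray rect',r,len(b))
    o=((hsv[...,0]<12)&(hsv[...,1]>120)&(hsv[...,2]>95)).astype(np.uint8)
    o[:y0]=0;o[y1:]=0;o[:,:x0]=0;o[:,x1:]=0
    N,L,S,ce=cv2.connectedComponentsWithStats(o)
    for i in range(1,N):
        if S[i,4]>4: print(S[i],onplane(c,[ce[i]],18).round(0),bydepth(c,[ce[i]]).round(0))
c=load('scene0')
for nm,px in (('scene grip',(228,202)),('lampcorner',(187,210)),('ledge',(213,190)),('ledgeR',(240,180))): print(nm,bydepth(c,[px]).round(0))
for nm,px in (('grip',(258,180)),('ledge',(287,205)),('dot',(303,195)),('corner',(307,180)),('c2',(297,233))): print('side',nm,bydepth(s,[px]).round(0))
a=cv2.resize(c['im'][160:270,160:300],(560,440),interpolation=3); cv2.imwrite('pics/z1.png',a[:,:,::-1])
```

```text
scene tray rect ((547.1910400390625, 230.923583984375), (190.5909423828125, 128.46205139160156), 83.53917694091797) 4
[336 155   5   4  17] [[521. 299.  18.]] [[519. 301.  16.]]
[306 161   5   4  17] [[499. 188.  18.]] [[502. 186.  22.]]
[345 167   4   4  13] [[581. 293.  18.]] [[579. 296.  14.]]
[328 171   5   4  17] [[573. 233.  18.]] [[576. 231.  22.]]
side tray rect ((538.8176879882812, 244.59759521484375), (185.2844696044922, 123.51480865478516), 83.83847045898438) 4
[250 289   6   9  45] [[505. 183.  18.]] [[503. 189.  28.]]
[219 302   6   7  36] [[569. 241.  18.]] [[570. 239.  14.]]
[208 322   6   6  30] [[576. 301.  18.]] [[578. 298.  11.]]
[229 330   8   8  47] [[516. 306.  18.]] [[517. 305.  15.]]
scene grip [[ 602. -157.  105.]]
lampcorner [[ 509. -265.   12.]]
ledge [[ 466. -158.    9.]]
ledgeR [[469. -60.  15.]]
side grip [[ 592. -148.   96.]]
side ledge [[ 495. -142.   22.]]
side dot [[ 458. -205.   17.]]
side corner [[ 464. -298.   -4.]]
side c2 [[442. -62.  -1.]]
```

View pics/wrist0.png

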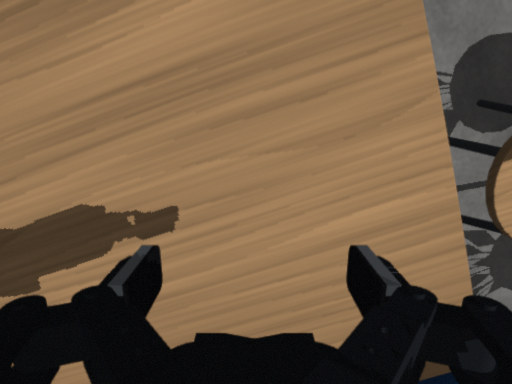

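View pics/z1.png

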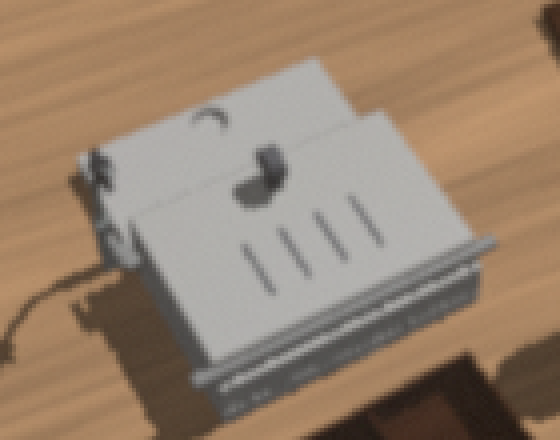

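Of the four beads, the one at about (505,183) stands tallest: 28 mm by depth, and largest in both views. It sits on the tray's (-30,-60) pocket. The grip is near (598,-153,100) and the cup near (467,-158). I'll move over the bead with the tool yaw near π.

carry_out(
  steps=[
    {"x":-0.93,"y":-0.7,"z":0},
    {"x":-0.93,"y":-0.7,"z":0},
    {"x":-0.93,"y":-0.7,"z":0},
  ],
  jaw=0.55,
)

```text
invalid input at $.steps[0]: expected keys x, y, z, rx, ry, rz
```

carry_out(
  steps=[
    {"x":-0.93,"y":-0.7,"z":0},
    {"x":-0.93,"y":-0.7,"z":0},
    {"x":-0.93,"y":-0.7,"z":0},
  ],
)

```text
invalid input at $.steps[0]: expected keys x, y, z, rx, ry, rz
```

carry_out(
  steps=[
    {"x":-0.93,"y":-0.7,"z":0.6,"rz":-0.103},
    {"x":-0.93,"y":-0.7,"z":0.6,"rz":-0.103},
    {"x":-0.93,"y":-0.7,"z":0.6,"rz":-0.103},
    {"x":-0.93,"y":-0.7,"z":0.6,"rz":-0.103},
    {"x":-0.93,"y":-0.7,"z":0.6,"rz":-0.103},
  ],
)

```text
invalid input at $.steps[0]: expected keys x, y, z, rx, ry, rz
```

Run:
```python
from h import *
c=snap('wrist','wrist1'); s=robot.get_state(); print(s['time_s'],s['ee_pos'].round(1),s['orientation'].round(3),s['opening'],c['C'].round(2).tolist())
hsv=cv2.cvtColor(c['im'],cv2.COLOR_RGB2HSV)
o=((hsv[...,0]<12)&(hsv[...,1]>110)&(hsv[...,2]>80)).astype(np.uint8)
N,L,S,ce=cv2.connectedComponentsWithStats(o)
for i in range(1,N):
    if S[i,4]>60: print(S[i],ce[i].round(1),onplane(c,[ce[i]],28).round(1),bydepth(c,[ce[i]]).round(1))
```

```text
0.2 [206.  616.1 230.7] [-3.14  -0.     2.819] 1.0003290478349312 [[0.32, 0.92, 0.25, 144.36], [0.95, -0.31, -0.08, 637.57], [-0.0, 0.26, -0.97, 374.1], [0.0, 0.0, 0.0, 1.0]]
```

View pics/wrist1.png

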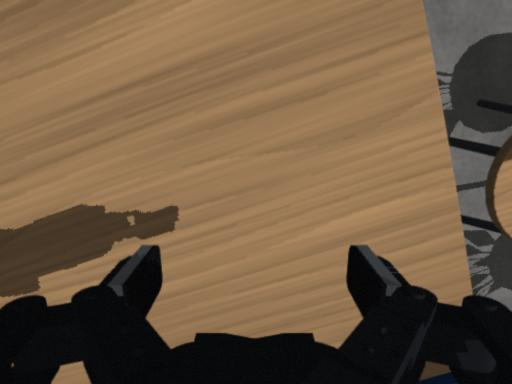

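The moves were refused because every row needs all six keys. The picture is unchanged: bare table, with the open fingers at (140,270) and (370,270).

carry_out(
  steps=[
    {"x":-0.93,"y":-0.7,"z":0,"rx":0,"ry":0,"rz":0},
    {"x":-0.93,"y":-0.7,"z":0,"rx":0,"ry":0,"rz":0},
    {"x":-0.93,"y":-0.7,"z":0,"rx":0,"ry":0,"rz":0},
  ],
  jaw=0.55,
)

```text
time_s: 0.57
ee_pos: [306.7, 470.1, 231.2]
orientation: [-3.141, 0.001, 2.817]
contact_force: [0.5, 0.3, 1.4]
opening: 0.551
grip_force: 0.0
```

carry_out(
  steps=[
    {"x":-0.93,"y":-0.7,"z":0,"rx":0,"ry":0,"rz":0},
    {"x":-0.93,"y":-0.7,"z":0,"rx":0,"ry":0,"rz":0},
    {"x":-0.93,"y":-0.7,"z":0,"rx":0,"ry":0,"rz":0},
  ],
)

```text
time_s: 0.95
ee_pos: [405.5, 326.2, 231.4]
orientation: [-3.141, 0.001, 2.817]
contact_force: [0.4, -0.2, -0.4]
opening: 0.55
grip_force: 0.0
```

carry_out(
  steps=[
    {"x":-0.93,"y":-0.7,"z":0.6,"rx":0,"ry":0,"rz":-0.103},
    {"x":-0.93,"y":-0.7,"z":0.6,"rx":0,"ry":0,"rz":-0.103},
    {"x":-0.93,"y":-0.7,"z":0.6,"rx":0,"ry":0,"rz":-0.103},
    {"x":-0.93,"y":-0.7,"z":0.6,"rx":0,"ry":0,"rz":-0.103},
    {"x":-0.93,"y":-0.7,"z":0.6,"rx":0,"ry":0,"rz":-0.103},
  ],
)

```text
time_s: 1.58
ee_pos: [503.0, 184.8, 141.0]
orientation: [3.141, -0.001, 3.141]
contact_force: [0.4, -0.5, 0.1]
opening: 0.547
grip_force: 0.0
```

Run:
```python
from h import *
c=snap('wrist','wrist1'); s=robot.get_state(); print(s['time_s'],s['ee_pos'].round(1),s['orientation'].round(3),s['opening'],c['C'].round(2).tolist())
hsv=cv2.cvtColor(c['im'],cv2.COLOR_RGB2HSV)
o=((hsv[...,0]<12)&(hsv[...,1]>110)&(hsv[...,2]>80)).astype(np.uint8)
N,L,S,ce=cv2.connectedComponentsWithStats(o)
for i in range(1,N):
    if S[i,4]>60: print(S[i],ce[i].round(1),onplane(c,[ce[i]],28).round(1),bydepth(c,[ce[i]]).round(1))
```

```text
1.625 [502.7 186.2 141.5] [ 3.141 -0.    -3.14 ] 0.5490353984043703 [[0.0, 0.97, 0.26, 438.06], [1.0, -0.0, -0.0, 185.31], [-0.0, 0.26, -0.97, 284.55], [0.0, 0.0, 0.0, 1.0]]
[  213   159   212    93 13094] [317.  205.1] [[513.  239.3  28. ]] [[518.6 243.4   8.7]]
[211 240  40  20 446] [230.7 249.7] [[554.4 164.2  28. ]] [[560.  163.2  15.7]]
[256 246  42  16 364] [274.7 253.9] [[558.6 203.7  28. ]] [[564.3 204.6  15.7]]
[ 210  261   95   30 1649] [254.4 276.4] [[581.  185.4  28. ]] [[588.2 185.4  15.1]]
[362 260  16  15 200] [369.5 267.2] [[572.2 290.6  28. ]] [[577.9 295.1  17.1]]
```

View pics/wrist1.png

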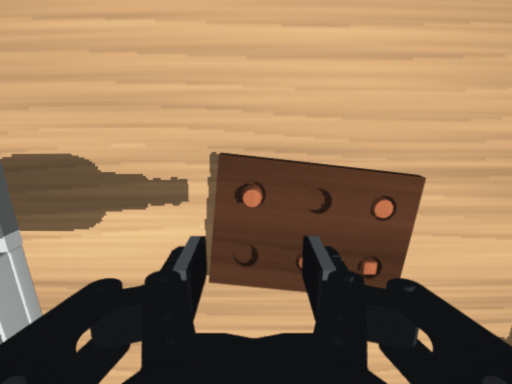

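The wrist view shows the tall bead at (252,197), with discs at (384,208) and (303,262), the square bead at (371,267) and the lamp's edge at far left. I'll refine the bead centre with a brighter mask.

Run:
```python
from h import *
c=load('wrist1'); im=c['im']; print(im[197,252],im[208,384],im[230,330])
o=((im[...,0]>130)&(im[...,2]<110)&(im[...,0]>1.6*im[...,1].astype(float))).astype(np.uint8)
N,L,S,ce=cv2.connectedComponentsWithStats(o)
for i in range(1,N):
    if S[i,4]>60:
        ys,xs=np.where(L==i); P=bydepth(c,np.c_[xs,ys]); t=P[P[:,2]>P[:,2].max()-3]
        print(S[i],ce[i].round(1),onplane(c,[ce[i]],28)[0].round(1),onplane(c,[ce[i]],16)[0].round(1),'z',np.percentile(P[:,2],[5,50,95]).round(1),'top ctr',((t.max(0)+t.min(0))/2).round(1),np.ptp(t,axis=0).round(1))
```

```text
[190 112  74] [196 116  78] [87 55 37]
[243 189  19  18 267] [252.1 197.6] [506.2 183.6  28. ] [509.4 183.5  16. ] z [25.9 28.9 29.9] top ctr [438.1 185.3 284.6] [0. 0. 0.]
[375 200  18  18 261] [383.5 208.5] [516.2 297.4  28. ] [519.9 302.6  16. ] z [15.6 16.8 17.8] top ctr [519.7 302.2  16.9] [16.9 16.5  3. ]
[364 262  13  12 146] [369.9 267.5] [572.6 291.   28. ] [578.9 296.   16. ] z [15.3 16.6 17.6] top ctr [578.4 295.9  16.8] [12.2 12.   2.9]
```

The height confirms it: the bead top is at 28 mm and its centre at about (507,183.5). Descending now.

carry_out(
  steps=[
    {"x":-0.027,"y":-0.013,"z":0.4,"rx":0,"ry":0,"rz":0},
    {"x":-0.027,"y":-0.013,"z":0.7,"rx":0,"ry":0,"rz":0},
    {"x":-0.027,"y":-0.013,"z":0.83,"rx":0,"ry":0,"rz":0},
    {"x":-0.027,"y":-0.013,"z":0.835,"rx":0,"ry":0,"rz":0},
    {"x":-0.027,"y":-0.013,"z":0.835,"rx":0,"ry":0,"rz":0},
  ],
)

```text
time_s: 2.25
ee_pos: [507.6, 184.7, 17.3]
orientation: [3.14, 0.002, -3.139]
contact_force: [-0.1, 1.2, 0.7]
opening: 0.549
grip_force: 0.0
```

carry_out(
  steps=[
    {"x":0,"y":0,"z":0,"rx":0,"ry":0,"rz":0},
    {"x":0,"y":0,"z":0,"rx":0,"ry":0,"rz":0},
    {"x":0,"y":0,"z":0,"rx":0,"ry":0,"rz":0},
    {"x":0,"y":0,"z":0,"rx":0,"ry":0,"rz":0},
    {"x":0,"y":0,"z":0,"rx":0,"ry":0,"rz":0},
    {"x":0,"y":0,"z":0,"rx":0,"ry":0,"rz":0},
  ],
  jaw=0,
  force=25,
)

```text
time_s: 3.0
ee_pos: [507.9, 183.5, 17.3]
orientation: [3.14, 0.002, -3.141]
contact_force: [-0.9, 0.5, 6.8]
opening: 0.185
grip_force: 24.3
```

The opening is 15.7 mm, which suggests the pads hold the narrow top end. I'll regrip 2.5 mm lower.

carry_out(
  steps=[
    {"x":0,"y":0,"z":0,"rx":0,"ry":0,"rz":0},
    {"x":0,"y":0,"z":0,"rx":0,"ry":0,"rz":0},
    {"x":0,"y":0,"z":0.017,"rx":0,"ry":0,"rz":0},
    {"x":0,"y":0,"z":0.017,"rx":0,"ry":0,"rz":0},
  ],
  jaw=0.4,
)

```text
time_s: 3.5
ee_pos: [507.1, 182.9, 13.3]
orientation: [-3.141, -0.0, -3.141]
contact_force: [0.5, -1.4, 1.1]
opening: 0.402
grip_force: 0.1
```

carry_out(
  steps=[
    {"x":0,"y":0,"z":0,"rx":0,"ry":0,"rz":0},
    {"x":0,"y":0,"z":0,"rx":0,"ry":0,"rz":0},
    {"x":0,"y":0,"z":0,"rx":0,"ry":0,"rz":0},
    {"x":0,"y":0,"z":0,"rx":0,"ry":0,"rz":0},
    {"x":0,"y":0,"z":0,"rx":0,"ry":0,"rz":0},
  ],
  jaw=0,
  force=25,
)

```text
time_s: 4.12
ee_pos: [507.9, 183.2, 14.4]
orientation: [3.141, 0.002, -3.141]
contact_force: [-0.8, -0.1, 8.9]
opening: 0.195
grip_force: 25.6
```

carry_out(
  steps=[
    {"x":0,"y":0,"z":-0.02,"rx":0,"ry":0,"rz":0},
    {"x":0,"y":0,"z":-0.06,"rx":0,"ry":0,"rz":0},
    {"x":0,"y":0,"z":-0.15,"rx":0,"ry":0,"rz":0},
    {"x":0,"y":0,"z":-0.3,"rx":0,"ry":0,"rz":0},
    {"x":0,"y":0,"z":-0.3,"rx":0,"ry":0,"rz":0},
  ],
)

```text
time_s: 4.75
ee_pos: [508.5, 183.5, 60.4]
orientation: [3.14, 0.004, -3.141]
contact_force: [-0.2, 0.2, -0.6]
opening: 0.193
grip_force: 24.4
```

Run:
```python
from h import *
c=snap('wrist','wrist2'); s=robot.get_state(); print(s['time_s'],s['ee_pos'].round(1),s['opening'])
R_=T_tool(); 
# where hold point projects
p=np.linalg.inv(c['C'])@np.r_[R_[:3,3]+[0,0,2],1]
uv=cv2.projectPoints(p[:3].reshape(1,3),np.zeros(3),np.zeros(3),c['K'],c['dist'])[0].ravel(); print(uv)
a=np.hstack([c['im'][60:384,100:420]]); b=cv2.resize(a,None,fx=1.8,fy=1.8); cv2.imwrite('pics/z2.png',b[:,:,::-1])
```

```text
4.8 [507.8 183.3  59.4] 0.19481111638402826
[252.61353276 249.0249431 ]
```

View pics/z2.png

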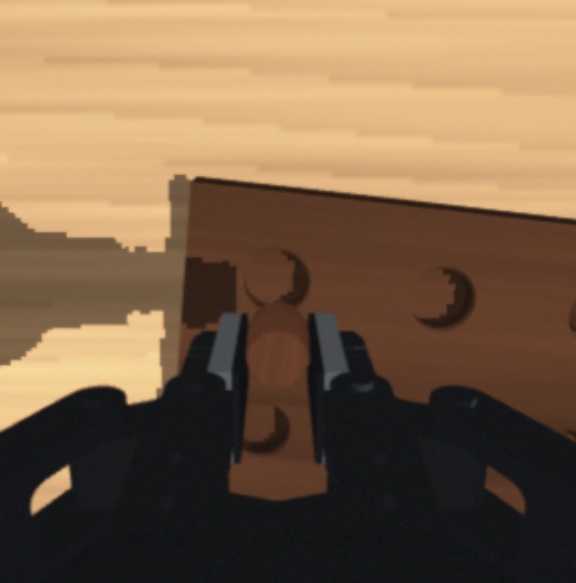

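The bead is held upright between the pads at (275,350) in the crop, and its pocket is empty. Carrying it to the cup.

carry_out(
  steps=[
    {"x":0.06,"y":-0.25,"z":-0.47,"rx":0,"ry":0,"rz":0},
    {"x":0.06,"y":-0.6,"z":-0.47,"rx":0,"ry":0,"rz":0},
    {"x":0.06,"y":-0.95,"z":-0.47,"rx":0,"ry":0,"rz":0},
  ],
)

```text
time_s: 5.18
ee_pos: [498.6, 38.9, 129.8]
orientation: [-3.141, 0.002, -3.14]
contact_force: [0.9, -0.5, 0.3]
opening: 0.19
grip_force: 24.5
```

carry_out(
  steps=[
    {"x":0.1,"y":-0.38,"z":0,"rx":0,"ry":0,"rz":0},
    {"x":0.13,"y":-0.78,"z":0,"rx":0,"ry":0,"rz":0},
    {"x":0.13,"y":-0.98,"z":0,"rx":0,"ry":0,"rz":0},
  ],
)

```text
time_s: 5.55
ee_pos: [477.3, -110.3, 128.4]
orientation: [-3.141, -0.002, 3.138]
contact_force: [0.6, 0.8, 0.5]
opening: 0.194
grip_force: 24.5
```

carry_out(
  steps=[
    {"x":0,"y":-0.2,"z":0,"rx":0,"ry":0,"rz":0},
    {"x":0,"y":-0.29,"z":0,"rx":0,"ry":0,"rz":0},
    {"x":0,"y":-0.29,"z":0,"rx":0,"ry":0,"rz":0},
    {"x":0,"y":-0.29,"z":0,"rx":0,"ry":0,"rz":0},
  ],
)

```text
time_s: 6.05
ee_pos: [479.0, -148.3, 128.8]
orientation: [3.141, -0.0, -3.139]
contact_force: [-1.0, -0.6, -0.5]
opening: 0.19
grip_force: 24.5
```

Run:
```python
from h import *
c=snap('wrist','wrist3'); s=robot.get_state(); print(s['time_s'],s['ee_pos'].round(1),s['orientation'].round(3),s['opening'])
```

```text
6.1 [ 479.1 -148.3  128.9] [ 3.141 -0.    -3.138] 0.18988200880144027
```

View pics/wrist3.png

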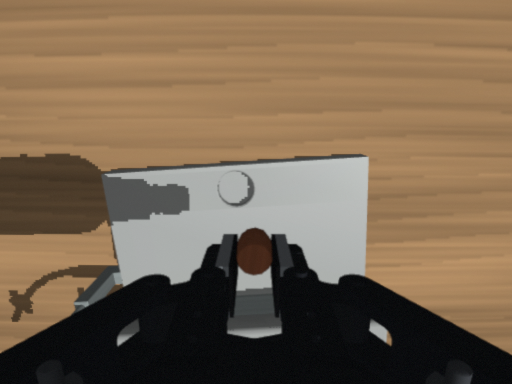

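The cup is at (236,188), the ledge's front edge runs from (105,173) to (367,156), the bead is held at (254,250), and part of the arc shows at (100,290).

Run:
```python
from h import *
c=load('wrist3'); g=cv2.cvtColor(c['im'],cv2.COLOR_RGB2GRAY)
e=cv2.Canny(g,40,100); 
r=e[164:212,212:262]; ys,xs=np.where(r); xs=xs+212; ys=ys+164
d=np.hypot(xs-236,ys-188); k=(d<22)&(d>11)
el=cv2.fitEllipse(np.c_[xs[k],ys[k]].astype(np.float32)); print(el)
P=onplane(c,np.c_[xs[k],ys[k]],20)[:,:2]; A=np.c_[2*P,np.ones(len(P))]; q=np.linalg.lstsq(A,(P**2).sum(1),rcond=None)[0]
print('circle',q[:2],np.sqrt(q[2]+q[0]**2+q[1]**2)); print(onplane(c,[el[0]],20))
# ledge front top edge: first bright white row from above
pts=[]
for u in range(125,350,5):
    col=c['im'][140:185,u].astype(int); w=np.where((col.min(1)>105)&(np.ptp(col,axis=1)<25))[0]
    if len(w): pts.append((u,140+w[0]))
P=onplane(c,pts,20); L=cv2.fitLine(P[:,:2].astype(np.float32),cv2.DIST_HUBER,0,.01,.01).ravel(); print('edge',L,'deg',np.degrees(np.arctan2(L[0],L[1])))
cn=onplane(c,[(105,173),(367,156)],20); print(cn.round(1),np.hypot(*(cn[1]-cn[0])[:2]))
for px in((236,188),(300,175),(170,180)): print(bydepth(c,[px]).round(1))
```

```text
((234.8560028076172, 187.6261749267578), (34.04698944091797, 35.588340759277344), 130.63314819335938)
circle [ 472.79342361 -163.72379476] 14.327719902680464
[[ 472.55168167 -163.75104521   20.        ]]
edge [ 6.7639127e-02 -9.9770987e-01  4.5360083e+02 -1.6362100e+02] deg 176.1216
[[ 460.2 -271.3   20. ]
 [ 445.9  -55.8   20. ]] 215.9481298264336
[[ 474.3 -163.2   13.8]]
[[ 461.6 -110.1   20.8]]
[[ 466.  -217.3   20.5]]
```

carry_out(
  steps=[
    {"x":0.042,"y":-0.103,"z":0.3,"rx":0,"ry":0,"rz":0},
    {"x":0.042,"y":-0.103,"z":0.55,"rx":0,"ry":0,"rz":0},
    {"x":0.042,"y":-0.103,"z":0.65,"rx":0,"ry":0,"rz":0},
    {"x":0.042,"y":-0.103,"z":0.69,"rx":0,"ry":0,"rz":0},
    {"x":0.042,"y":-0.103,"z":0.72,"rx":0,"ry":0,"rz":0},
    {"x":0.042,"y":-0.103,"z":0.72,"rx":0,"ry":0,"rz":0},
    {"x":0.042,"y":-0.103,"z":0.72,"rx":0,"ry":0,"rz":0},
  ],
)

```text
time_s: 6.98
ee_pos: [473.1, -165.6, 21.7]
orientation: [-3.141, 0.001, -3.141]
contact_force: [-0.3, -0.3, -0.8]
opening: 0.189
grip_force: 24.5
```

carry_out(
  steps=[
    {"x":0,"y":0.007,"z":0.006,"rx":0,"ry":0,"rz":0},
    {"x":0,"y":0.007,"z":0.006,"rx":0,"ry":0,"rz":0},
  ],
)

```text
time_s: 7.22
ee_pos: [472.9, -164.4, 20.4]
orientation: [-3.142, 0.001, -3.141]
contact_force: [-0.6, -0.1, 1.6]
opening: 0.196
grip_force: 25.3
```

carry_out(
  steps=[
    {"x":0,"y":0,"z":0,"rx":0,"ry":0,"rz":0},
    {"x":0,"y":0,"z":0,"rx":0,"ry":0,"rz":0},
    {"x":0,"y":0,"z":0,"rx":0,"ry":0,"rz":0},
    {"x":0,"y":0,"z":0,"rx":0,"ry":0,"rz":0},
  ],
  jaw=0.45,
)

```text
time_s: 7.72
ee_pos: [472.6, -164.4, 20.0]
orientation: [3.142, -0.0, -3.141]
contact_force: [0.4, 0.6, 0.2]
opening: 0.45
grip_force: 0.0
```

carry_out(
  steps=[
    {"x":0,"y":0,"z":-0.1,"rx":0,"ry":0,"rz":0},
    {"x":0,"y":0,"z":-0.4,"rx":0,"ry":0,"rz":0},
    {"x":0.2,"y":-0.2,"z":-0.8,"rx":0,"ry":0,"rz":-0.0216},
    {"x":0.4,"y":-0.4,"z":-0.99,"rx":0,"ry":0,"rz":-0.0216},
    {"x":0.4,"y":-0.5,"z":-0.99,"rx":0,"ry":0,"rz":-0.0216},
    {"x":0.4,"y":-0.5,"z":-0.99,"rx":0,"ry":0,"rz":-0.0216},
  ],
)

```text
time_s: 8.48
ee_pos: [413.0, -240.5, 169.1]
orientation: [-3.141, 0.001, -3.075]
contact_force: [0.3, 0.1, -0.4]
opening: 0.447
grip_force: 0.0
```

Run:
```python
from h import *
c=snap('wrist','wrist4'); s=robot.get_state(); print(s['time_s'],s['ee_pos'].round(1),s['orientation'].round(3),s['opening'])
im=c['im']; o=((im[...,0]>110)&(im[...,2]<110)&(im[...,0]>1.6*im[...,1].astype(float))).astype(np.uint8)
N,L,S,ce=cv2.connectedComponentsWithStats(o)
for i in range(1,N):
    if S[i,4]>60: print(S[i],onplane(c,[ce[i]],34)[0].round(1),bydepth(c,[ce[i]]).round(1))
```

```text
8.525 [ 413.1 -239.   168.5] [ 3.141  0.    -3.073] 0.44708081038114544
[325 245  11  12  92] [ 469.9 -161.6   34. ] [[ 469.7 -161.7   34.5]]
```

View pics/wrist4.png

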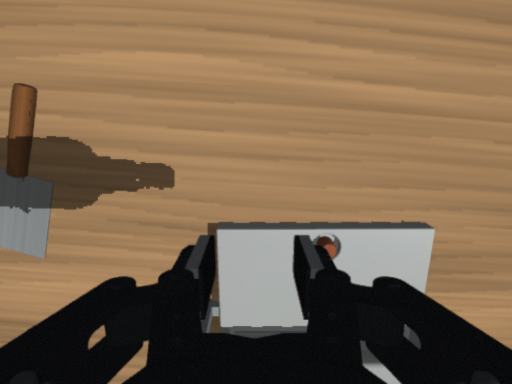

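The bead stands upright in the cup, seen at (327,247): its top is at 34 mm and it is within 4 mm of the cup's centre. The ledge edge is now level in the image, so the yaw matches the lamp. Next I'll go over the hood to measure the grip, pointer and mark.

carry_out(
  steps=[
    {"x":-0.2,"y":0.27,"z":-0.25,"rx":0,"ry":0,"rz":0},
    {"x":-0.6,"y":0.27,"z":-0.25,"rx":0,"ry":0,"rz":0},
    {"x":-0.98,"y":0.27,"z":-0.25,"rx":0,"ry":0,"rz":0},
  ],
)

```text
time_s: 8.9
ee_pos: [558.9, -185.9, 205.7]
orientation: [3.14, -0.0, -3.069]
contact_force: [1.1, -1.4, -0.6]
opening: 0.452
grip_force: 0.0
```

carry_out(
  steps=[
    {"x":-0.3,"y":0,"z":0,"rx":0,"ry":0,"rz":0},
    {"x":-0.46,"y":0,"z":0,"rx":0,"ry":0,"rz":0},
    {"x":-0.46,"y":0,"z":0,"rx":0,"ry":0,"rz":0},
    {"x":-0.46,"y":0,"z":0,"rx":0,"ry":0,"rz":0},
  ],
)

```text
time_s: 9.4
ee_pos: [624.2, -183.0, 204.8]
orientation: [3.141, -0.003, -3.072]
contact_force: [-0.1, -0.6, -0.6]
opening: 0.45
grip_force: 0.0
```

Run:
```python
from h import *
c=snap('wrist','wrist5'); s=robot.get_state(); print(s['time_s'],s['ee_pos'].round(1),s['orientation'].round(3),c['K'][0,0])
cv2.imwrite('pics/z5.png',cv2.resize(c['im'],(800,600),interpolation=3)[:,:,::-1])
```

```text
9.45 [ 624.1 -183.6  205.3] [ 3.141e+00 -2.000e-03 -3.072e+00] 311.21730459018994
```

View pics/z5.png

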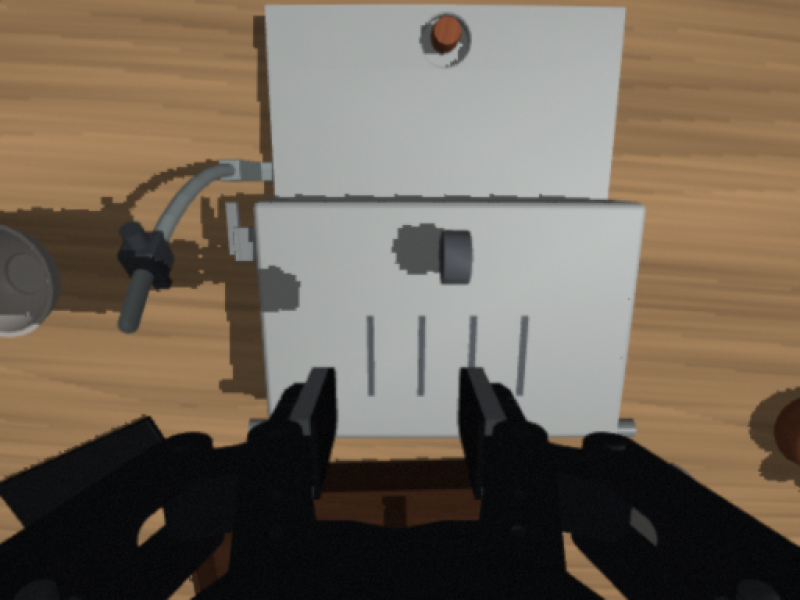

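This view shows the bead in the cup (447,33), the hood with the grip at (456,257), the pointer beside it at (232,205)–(245,245), and the dark mark block on the arc at (145,255). I'll analyse it numerically in the lamp's axes.

```bash
cat >> h.py <<'E'
yaw=np.radians(3.9); LX=np.array([np.cos(yaw),np.sin(yaw),0]); LY=np.array([-np.sin(yaw),np.cos(yaw),0]); LR=np.array([LX,LY,[0,0,1]])
E
python3 - <<'E'
from h import *
c=load('wrist5'); im=c['im'].astype(int); mx=im.max(2)
def cloud(m):
    ys,xs=np.where(m); return np.c_[xs,ys],bydepth(c,np.c_[xs,ys])
m=np.zeros(mx.shape,bool); m[140:190,270:310]=(mx[140:190,270:310]<105)
uv,P=cloud(m); k=P[:,2]>100; Q=P[k]; print('grip n',k.sum(),'xy minmax',(Q@LR.T).min(0).round(1),(Q@LR.T).max(0).round(1))
q=Q@LR.T; gx=np.percentile(q[:,0],[2,98]);gy=np.percentile(q[:,1],[2,98]); t=q[q[:,2]>np.percentile(q[:,2],80)]
print('top',gx,gy,t.mean(0),uv[k].min(0),uv[k].max(0))
# hood front edge & hinge rod
for px in((200,131),(300,131),(400,131),(165,273),(402,273),(148,131),(152,155),(300,150)): print(px,(bydepth(c,[px])[0]@LR.T).round(1))
m[:]=0; m[140:190,70:116]=mx[140:190,70:116]<75
uv,P=cloud(m); L=P@LR.T; k=L[:,2]>80; np.set_printoptions(linewidth=200,suppress=True)
print('mark',k.sum(),L[k].min(0).round(1),L[k].max(0).round(1))
d=c['d']
Lf=(bydepth(c,np.array([(u,v) for v in range(140,192,3) for u in range(72,118,3)]))@LR.T)
z=Lf[:,2].reshape(-1,16).round(0).astype(int); M=mx[140:192:3,72:118:3]
for v,(a,b) in enumerate(zip(z,M)): print(140+3*v,a,b)
print('pointer region'); Lf=(bydepth(c,np.array([(u,v) for v in range(122,172,3) for u in range(140,172,2)]))@LR.T)
for v,(a,b) in enumerate(zip(Lf[:,2].reshape(-1,16).round(0).astype(int),mx[122:172:3,140:172:2])): print(122+3*v,a,b)
E
```

```text
grip n 664 xy minmax [ 545.7 -224.8  100.3] [ 595.3 -188.8  348.5]
top [569.74524106 595.01403263] [-202.71415899 -189.26627066] [ 581.46751185 -197.01821917  125.374035  ] [273 147] [301 181]
(200, 131) [ 558.3 -270.9   76.6]
(300, 131) [ 558.3 -185.    75.7]
(400, 131) [557.8 -98.4  76.3]
(165, 273) [ 599.9 -256.5  248.6]
(402, 273) [698.6 -74.7  67.1]
(148, 131) [ 558.7 -319.6   64.9]
(152, 155) [ 580.2 -317.5   65.4]
(300, 150) [ 571.2 -189.2  107.9]
mark 1246 [ 545.7 -326.8  152.9] [ 587.3 -224.8  348.5]
140 [  2   0   2   2   1   1   2   1   1   0 150 150 148 147 144   1] [ 72  72  71  72  78 151 155 156 156 157  84 113 118 110 100 160]
143 [  1   2   1 172 174 173   1   1   0   1 153 153 151 148   2   1] [ 69  69  65  47  48  47 125 150 151 135 100 118 116  98 144 154]
146 [  0   1 176 177 175 174 174   1   2 154 155 153 149 148  -1   2] [ 70  66  45  48  47  45  42 146 148  83 111 119 110 109 153 153]
149 [  0   1 177 177 177 176 176 170 168 168 167 156 152   1   0  -1] [ 70  67  47  47  46  50  44  39  44  45  47 111  99 148 154 154]
152 [  1   1   1 177 177 175 174 172 168 
[... 3025 characters left out ...]
 66 65 66 67 67 66 65 75 76 77 77] [ 70  71  71  99 129 132 130 133 133 133 124  72 108 155 164 164]
158 [ 0  0  1  2 66 66 66 65 66 65 65 66 75 76 75 77] [ 78  67  66  88 132 124 131 132 134 133 130  73 105 151 164 164]
161 [ 0  1  1  0 64 66 66 65 65 65 66 64 74 77 77 77] [ 71  71  72  79 130 110 132 131 134 134 129  74  96 149 164 165]
164 [ 1  2  0  0  1  1 66 66 66 66 66 65 74 75 76 76] [ 73  73  72  73  73  84 134 130 134 133 128  72  85 143 165 165]
167 [ 1  1  1  0  2  1  2  2  2  0  1  0  2 77 77 78] [ 69  69  69  68  68  69  72  71  71  72  71  64  77 139 164 164]
170 [ 1  1  2  1  1  3  1  1  1  2  1  1  0 76 77 76] [ 71  71  71  72  71  71  71  70  71  70  69  70  79 132 163 163]
```

Run:
```python
from h import *
np.set_printoptions(linewidth=220,suppress=True)
c=load('wrist5'); mx=c['im'].max(2)
us=range(74,116,2); vs=range(140,192,2)
L=bydepth(c,np.array([(u,v) for v in vs for u in us]))@LR.T-[700.7,-196,62]
r=np.hypot(L[:,0],L[:,2]); a=np.arctan2(L[:,2],-L[:,0]); y=L[:,1]; ok=L[:,2]>60
for n,q,s in(('r',r,1),('ang*1000',a,1000),('y',y,1)):
    print(n); G=np.where(ok,q*s,0).round(0).astype(int).reshape(len(vs),-1)
    for v,row in zip(vs,G): print(v,' '.join('%4d'%t if t else '   .' for t in row))
```

```text
r
140    .    .    .    .    .    .    .    .    .    .    .    .    .    .  166  166  165  165  164  163  162
142    .    .    .    .    .  179  180  179    .    .    .    .    .  165  165  166  165  166  326  162    .
144    .    .    .  179  179  180  179  180  179    .    .    .    .  165  166  165  165  164  162  161    .
146    .    .  180  180  179  179  179  179  178    .    .    .  165  165  166  165  164  162  162    .    .
148    .  180  179  179  180  179  179  179  177  177  172  172  172  172  172  164  164  163  160    .    .
150    .    .  180  180  179  180  179  178  177  176  172  172  173  173  172  170  164  163    .    .    .
152    .    .    .  178  179  178  177  177  176  174  173  172  173  172  171  170  163  161    .    .    .
154    .    .    .  176  177  176  177  176  174  174  173  173  172  171  171  169  167    .    .    .    .
156    .    .  172  172  175  175  175  175  174  174  172  172  172  171  170  169  167    .    .    .    .
158    .    .  172  172  172  174  174  173  173  173  173  173  172  171  170  167  166  164    .    .    .
160    .
[... 6714 characters left out ...]
1 -121 -120 -119 -118 -118 -121    .    .    .
180    .    .    .    .    . -125 -124 -123 -123 -122 -121 -121 -123 -122 -120 -119 -121 -121 -121    .    .
182    .    .    .    . -127 -126 -125 -123 -122 -122 -121 -121 -127 -126 -124 -123 -122 -121    .    .    .
184    .    .    .    . -126 -125 -123 -123 -122 -121 -121    .    . -126 -125 -124 -122 -121    .    .    .
186    .    .    .    . -125 -125 -123 -122 -121 -121 -121    .    .    .    .    .    .    .    .    .    .
188    .    .    .    . -125 -124 -123 -122 -122 -121 -121    .    .    .    .    .    .    .    .    .    .
190    .    .    .    . -125 -123 -123 -122 -122 -120    .    .    .    .    .    .  -29    .    .    .    .
```

Pointer tip, grip and hood agree with the given sizes: the hinge is at lamp x ≈ 700.6, and the pointer is 125 mm from the grip. The mark's block spans about 0.65–0.72 rad, and its tongue lies about 0.68 rad above the pointer. Now pinching the grip.

carry_out(
  steps=[
    {"x":0.185,"y":0.196,"z":0,"rx":0,"ry":0,"rz":0},
    {"x":0.185,"y":0.196,"z":0.35,"rx":0,"ry":0,"rz":0},
    {"x":0.185,"y":0.196,"z":0.6,"rx":0,"ry":0,"rz":0},
    {"x":0.185,"y":0.196,"z":0.75,"rx":0,"ry":0,"rz":0},
    {"x":0.185,"y":0.196,"z":0.793,"rx":0,"ry":0,"rz":0},
    {"x":0.185,"y":0.196,"z":0.793,"rx":0,"ry":0,"rz":0},
  ],
)

```text
time_s: 10.2
ee_pos: [595.5, -157.0, 87.5]
orientation: [-3.142, -0.0, -3.073]
contact_force: [1.3, 0.2, 0.7]
opening: 0.451
grip_force: 0.0
```

carry_out(
  steps=[
    {"x":0,"y":0,"z":0,"rx":0,"ry":0,"rz":0},
    {"x":0,"y":0,"z":0,"rx":0,"ry":0,"rz":0},
    {"x":0,"y":0,"z":0,"rx":0,"ry":0,"rz":0},
    {"x":0,"y":0,"z":0,"rx":0,"ry":0,"rz":0},
    {"x":0,"y":0,"z":0,"rx":0,"ry":0,"rz":0},
    {"x":0,"y":0,"z":0,"rx":0,"ry":0,"rz":0},
  ],
  jaw=0,
  force=70,
)

```text
time_s: 10.95
ee_pos: [596.3, -155.5, 88.5]
orientation: [3.141, 0.001, -3.072]
contact_force: [-2.2, 3.4, 7.2]
opening: 0.15
grip_force: 70.9
```

carry_out(
  steps=[
    {"x":-0.015,"y":0,"z":-0.039,"rx":0,"ry":0,"rz":0},
    {"x":-0.031,"y":0,"z":-0.077,"rx":0,"ry":0,"rz":0},
    {"x":-0.069,"y":0,"z":-0.151,"rx":0,"ry":0,"rz":0},
    {"x":-0.114,"y":0,"z":-0.221,"rx":0,"ry":0,"rz":0},
    {"x":-0.166,"y":0,"z":-0.285,"rx":0,"ry":0,"rz":0},
    {"x":-0.224,"y":0,"z":-0.345,"rx":0,"ry":0,"rz":0},
    {"x":-0.288,"y":0,"z":-0.397,"rx":0,"ry":0,"rz":0},
    {"x":-0.322,"y":0,"z":-0.422,"rx":0,"ry":0,"rz":0},
    {"x":-0.322,"y":0,"z":-0.422,"rx":0,"ry":0,"rz":0},
    {"x":-0.322,"y":0,"z":-0.422,"rx":0,"ry":0,"rz":0},
    {"x":-0.322,"y":0,"z":-0.422,"rx":0,"ry":0,"rz":0},
  ],
)

```text
time_s: 12.32
ee_pos: [643.0, -152.3, 149.6]
orientation: [3.14, -0.003, -3.073]
contact_force: [0.7, 4.0, -17.3]
opening: 0.147
grip_force: 68.4
```

Run:
```python
from h import *
c=snap('wrist','wrist6'); s=robot.get_state(); print(s['time_s'],s['ee_pos'].round(1),s['contact_force'].round(1),s['opening'])
h,w=c['d'].shape; V,U=np.mgrid[:h,:w]; uv=np.c_[U.ravel(),V.ravel()]
L=bydepth(c,uv)@LR.T-[700.7,-196,62]; r=np.hypot(L[:,0],L[:,2]); a=np.arctan2(L[:,2],-L[:,0]); y=L[:,1]
mx=c['im'].max(2).ravel()
k=(abs(y+121)<9)&(r>120)&(r<183)&(a>.3)&(a<.9); print(k.sum(),uv[k].min(0),uv[k].max(0))
for r0 in range(120,182,2):
    q=k&(abs(r-r0)<1)
    if q.sum()>2: print(r0,q.sum(),'a',np.percentile(a[q],[3,50,97]).round(3),'y',np.percentile(y[q],[5,95]).round(0),'col',np.median(mx[q]),'uv',uv[q].mean(0).round(0))
```

```text
12.375 [ 643.  -152.3  149.6] [ -0.    4.9 -17.3] 0.14739925044395244
1293 [ 0 74] [ 41 188]
120 19 a [0.611 0.621 0.627] y [-127. -119.] col 63.0 uv [ 25. 186.]
122 36 a [0.612 0.622 0.629] y [-127. -119.] col 62.5 uv [ 25. 185.]
124 36 a [0.611 0.62  0.63 ] y [-127. -119.] col 62.0 uv [ 23. 182.]
126 39 a [0.612 0.621 0.628] y [-127. -119.] col 63.0 uv [ 20. 179.]
128 41 a [0.61  0.621 0.628] y [-127. -119.] col 63.0 uv [ 18. 177.]
130 60 a [0.589 0.615 0.625] y [-126. -119.] col 65.0 uv [ 17. 173.]
132 44 a [0.59  0.611 0.619] y [-127. -121.] col 61.0 uv [ 15. 170.]
134 64 a [0.585 0.612 0.62 ] y [-127. -121.] col 62.0 uv [ 12. 167.]
136 58 a [0.585 0.611 0.621] y [-126. -121.] col 95.0 uv [ 11. 163.]
138 52 a [0.586 0.612 0.62 ] y [-126. -121.] col 121.5 uv [  8. 161.]
140 51 a [0.585 0.61  0.618] y [-126. -120.] col 120.0 uv [  6. 158.]
142 44 a [0.586 0.606 0.618] y [-124. -120.] col 95.0 uv [  6. 154.]
144 57 a [0.58  0.6   0.616] y [-124. -121.] col 101.0 uv [  3. 150.]
158 18 a [0.304 0.385 0.482] y [-123. -122.] col 121.0 uv [24. 94.]
160 143 a [0.302 0.412 0.518] y [-122. -120.] col 86.0 uv [21. 94.]
162 198 a [0.31  0.419 0.512] y [-122. -120.] col 104.0 uv [18. 91.]
164 234 a [0.307 0.415 0.498] y [-123. -120.] col 115.0 uv [16. 86.]
166 98 a [0.316 0.415 0.474] y [-125. -122.] col 112.0 uv [13. 83.]
```

The pointer reads about 0.60 rad, and the mark is just outside the wrist view. I'll tie the two wrist pictures together with the fixed ledge edge, and check with the scene camera.

Run:
```python
from h import *
np.set_printoptions(linewidth=200,suppress=True)
sc=snap('scene','scene6')
for fn in('wrist5','wrist6'):
    c=load(fn); h,w=c['d'].shape; V,U=np.mgrid[:h,:w]; uv=np.c_[U.ravel(),V.ravel()]; im=c['im'].reshape(-1,3).astype(int)
    L=bydepth(c,uv)@LR.T-[700.7,-196,62]; wht=(im.min(1)>110)&(np.ptp(im,axis=1)<25)
    k=wht&(abs(L[:,2]+42)<6)&(abs(L[:,1])<85); Q=L[k]
    pl=np.linalg.lstsq(np.c_[Q[:,:2],np.ones(len(Q))],Q[:,2],rcond=None)[0]
    e=[Q[abs(Q[:,1]-y0)<2,0].min() for y0 in range(-80,81,8) if (abs(Q[:,1]-y0)<2).sum()>5]
    print(fn,k.sum(),'ledge z+62',np.median(Q[:,2])+62,'plane',pl,'front x',np.round(e,1),'uvmin',uv[k].min(0),uv[k].max(0))
    # bead top
    b=(im[:,0]>110)&(im[:,0]>1.6*im[:,1])&(abs(L[:,2]+28)<4)&(abs(L[:,0]+230)<25)
    if b.sum(): print('bead',b.sum(),np.median(L[b],axis=0).round(1))
    # arc outer radius, all arc pixels
    a=np.arctan2(L[:,2],-L[:,0]); r=np.hypot(L[:,0],L[:,2])
    k=(abs(L[:,1]+123)<2)&(r>150)&(r<172)&(a>.3)&(a<.55)&(im.max(1)>80); Q=L[k]
    for lo in(.3,.4,.45,.5):
        q=(a[k]>lo)&(a[k]<lo+.05); 
        if q.sum()>8: print('arc',lo,q.sum(),np.percentile(r[k][q],[50,90]).round(1))
c=sc; h,w=c['d'].shape; V,U=np.mgrid[:h,:w]; uv=np.c_[U.ravel(),V.ravel()]; im=c['im'].reshape(-1,3).astype(int)
L=bydepth(c,uv)@LR.T-[700.7,-196,62]; r=np.hypot(L[:,0],L[:,2]); a=np.arctan2(L[:,2],-L[:,0])
k=(abs(L[:,1]+122)<14)&(r>110)&(r<190)&(a>.35)&(a<.95)
for t in np.c_[uv[k],r[k],a[k]*1000,L[k,1],im[k].max(1)].round(0).astype(int): print(*t,end=' | ')
```

```text
wrist5 20144 ledge z+62 20.916207551706748 plane [ -0.00081362  -0.00010922 -41.25142678] front x [-259.4 -259.1 -259.5 -259.1 -259.2 -259.2 -259.3 -259.3 -259.8 -259.2 -259.4 -259.2 -259.4 -259.2 -259.6 -259.1 -258.9 -259.2 -259.4 -259.3 -259.1] uvmin [195   3] [373 126]
bead 225 [-241.3    0.7  -27.1]
arc 0.3 30 [164.6 165.1]
arc 0.4 36 [164.9 165.3]
arc 0.45 46 [165.  165.8]
arc 0.5 64 [165.2 166. ]
wrist6 26754 ledge z+62 21.059266032279538 plane [  0.01359317   0.00027984 -38.44174393] front x [-223.6 -223.5 -223.4 -223.3 -223.2 -223.  -223.1 -222.9 -223.3 -223.2 -223.2 -222.9 -223.1 -223.4 -223.3 -223.3 -223.3 -223.3 -223.4 -223.5 -223.5] uvmin [145   0] [360 139]
arc 0.3 85 [163.8 165.3]
arc 0.4 128 [164.2 165.5]
arc 0.45 105 [163.8 165.1]
183 197 178 689 -124 123 | 184 197 177 669 -121 135 | 182 198 177 697 -128 126 | 183 198 176 684 -125 87 | 184 198 175 683 -123 104 | 182 199 174 692 -129 121 | 183 199 173 678 -126 75 | 184 199 172 665 -123 80 | 185 199 171 692 -121 104 | 186 199 170 701 -119 125 | 183 200 171 716 -128 71 | 184 200 170 710 -125 71 | 185 200 169 706 -123 77 
[... 2227 characters left out ...]
117 705 -108 95 | 189 216 123 581 -128 112 | 190 216 122 593 -125 90 | 191 216 121 562 -122 86 | 192 216 120 601 -120 85 | 193 216 119 625 -118 83 | 194 216 117 600 -115 83 | 195 216 116 599 -113 84 | 196 216 115 576 -110 87 | 197 216 114 686 -109 90 | 190 217 119 580 -126 88 | 191 217 118 622 -124 87 | 192 217 117 589 -121 84 | 193 217 116 627 -119 84 | 194 217 115 604 -116 88 | 195 217 114 595 -114 93 | 196 217 113 606 -111 100 | 197 217 112 688 -110 93 | 190 218 117 573 -127 95 | 191 218 116 591 -125 97 | 192 218 115 603 -123 90 | 193 218 113 591 -120 93 | 194 218 112 559 -117 111 | 195 218 111 619 -115 133 | 196 218 110 627 -113 129 | 192 219 112 588 -124 117 | 193 219 111 589 -121 117 |
```

Both measures agree that the hood needs about 0.085 rad more.

carry_out(
  steps=[
    {"x":-0.03,"y":0,"z":-0.022,"rx":0,"ry":0,"rz":0},
    {"x":-0.06,"y":0,"z":-0.043,"rx":0,"ry":0,"rz":0},
    {"x":-0.06,"y":0,"z":-0.043,"rx":0,"ry":0,"rz":0},
    {"x":-0.06,"y":0,"z":-0.043,"rx":0,"ry":0,"rz":0},
  ],
)

```text
time_s: 12.92
ee_pos: [651.2, -151.8, 155.0]
orientation: [3.139, -0.005, -3.073]
contact_force: [0.8, 4.3, -20.4]
opening: 0.151
grip_force: 68.3
```

```bash
cat > m.py <<'E'
from h import *
c=snap('wrist','wrist7'); s=robot.get_state(); print(s['time_s'],s['ee_pos'].round(1),s['contact_force'].round(1),s['opening'])
def pol(c):
    h,w=c['d'].shape; V,U=np.mgrid[:h,:w]; uv=np.c_[U.ravel(),V.ravel()]
    L=bydepth(c,uv)@LR.T-[700.7,-196,62]; return uv,L,np.hypot(L[:,0],L[:,2]),np.arctan2(L[:,2],-L[:,0])
uv,L,r,a=pol(c); y=L[:,1]
k=(abs(y+123)<5)&(a>.5)&(a<.8)
for r0 in range(118,152,4):
    q=k&(abs(r-r0)<2)
    if q.sum()>2: print(r0,q.sum(),np.percentile(a[q],[3,50,97]).round(3))
v=[]
for i in range(8):
    c=snap('scene'); uv,L,r,a=pol(c); y=L[:,1]
    p=(abs(y+124)<4)&(r>118)&(r<141)&(a>.4)&(a<.9); m=(abs(y+124)<6)&(r>146)&(r<154)&(a>.55)&(a<.8)
    v.append((np.median(a[p]),p.sum(),np.median(a[m]),m.sum()))
print('scene pointer,mark',np.mean(v,0).round(3),np.std(v,0).round(4))
E
python3 m.py
```

```text
12.975 [ 651.2 -151.7  155. ] [  0.7   6.1 -21.6] 0.1488318668734518
118 63 [0.685 0.696 0.706]
122 63 [0.685 0.694 0.701]
126 52 [0.684 0.694 0.701]
130 87 [0.67 0.69 0.7 ]
134 106 [0.66  0.686 0.693]
138 93 [0.657 0.681 0.692]
142 58 [0.658 0.671 0.689]
146 5 [0.663 0.665 0.672]
scene pointer,mark [ 0.667 21.625  0.68   7.   ] [0.0046 1.2183 0.0072 0.    ]
```

carry_out(
  steps=[
    {"x":-0.009,"y":0,"z":-0.006,"rx":0,"ry":0,"rz":0},
    {"x":-0.009,"y":0,"z":-0.006,"rx":0,"ry":0,"rz":0},
    {"x":-0.009,"y":0,"z":-0.006,"rx":0,"ry":0,"rz":0},
    {"x":-0.009,"y":0,"z":-0.006,"rx":0,"ry":0,"rz":0},
  ],
)

```text
time_s: 13.88
ee_pos: [652.0, -151.7, 155.5]
orientation: [3.139, -0.006, -3.072]
contact_force: [-0.2, 6.5, -22.1]
opening: 0.144
grip_force: 68.2
```

```bash
sed -i 's/range(8)/range(16)/' m.py; python3 m.py
```

```text
13.925 [ 652.  -151.7  155.5] [ -0.1   5.6 -23.4] 0.14218328951339076
118 55 [0.695 0.703 0.713]
122 59 [0.692 0.701 0.707]
126 60 [0.69  0.701 0.711]
130 87 [0.674 0.697 0.705]
134 102 [0.669 0.693 0.7  ]
138 90 [0.667 0.69  0.698]
142 52 [0.665 0.68  0.696]
146 6 [0.672 0.678 0.688]
scene pointer,mark [ 0.676 21.938  0.678  7.   ] [0.0032 1.0289 0.0046 0.    ]
```

In the same camera the pointer reads 0.676 and the mark 0.678, and the grip holds steady at 68 N. Handing in.

```bash
python3 -c "
from bench import robot
print(robot.sign_off())"
```

```text
the job is handed in; nothing more can be done
None
```

I stood the bead upright in the cup and let go of it with the hood still shut, then raised the hood to about 0.68 rad, within about 0.01 rad of the mark by my measurements, and handed the job in at about 15 s with the hood still held; the sign-off returned no verdict.

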